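Jack up the front of the findings chest and hold it

ROBOT

A 7-joint arm with a two-finger parallel gripper is mounted at the origin on a cart in front of the work surface, level with it; the furniture and walls round the work are solid. World frame = base frame: x ahead of the robot, y to its left, z up, the work surface at z = 0. Lengths are in m, angles in degrees, forces in N, time in s.
With the tool pointing down it reaches from about 0.4 to 0.85 m from the base axis. Payload 4.5 kg.
Tool frame: the origin (TCP) lies on the centre line of the jaws, within the pads' length; the fingertips stand 25 mm ahead of it and the grasp point (between the pads) lies 6 mm ahead of it; z points along the fingers, x is the direction in which the jaws open and shut, and the axes are right-handed (so a half turn about z gives the same grasp; the last joint's range is limited). The gripper opens to 85 mm and grips with 20 to 120 N. Pads are 22 mm wide; open, the fingers measure 114 mm over their backs; the gripper's body (76 mm by 85 mm) begins 54 mm behind the grasp point. The pads swing forward as they close: fully open they stand 13 mm farther back than shut.
Start: joints at [-67.277, 39.483, -11.15, 89.685, 9.013, 51.709, -12.324], TCP at [0.222, 0.584, 0.256] pointing down, gripper open.
Joint ranges: [-172.22, 172.22], [-26.19, 119.32], [-84.43, 86.54], [7.71, 146.69], [-57.33, 237.33], [2.42, 119.75], [-152.13, 152.13]. Speed limits (degrees/s): [147.25, 147.25, 180, 180, 180, 180, 180].

INTERFACE

Orientations are given as [roll, pitch, yaw] about the fixed x, y, z axes, in that order (R = Rz(yaw) Ry(pitch) Rx(roll)).
In Python, from plant import get_obs, grab_frame, sign_off, cut_out, tip_of gives the robot as it stands.
- The arm moves only by the tool servo_tool, never from a script. Its argument "commands" is a list of rows, each an object with "translation": the shift along the tool's x, y, z in m, a list of three; "yaw": the turn about the tool's z in degrees. In form: [{"translation": [dx, dy, dz], "yaw": yaw}, ...]. A call has 1 to 5 rows; each row shifts and turns the commanded pose from where the row before left it, along the tool's axes as they then stand; what a row does not reach is not made up. A row lasts 1/12 s, in which the tool goes at most 41.7 mm and 7.16 degrees, less where a joint would pass 70% of its speed; a pose out of reach is approached as far as the arm can. A call with a gripper value outside its range is refused whole. "claw" is the finger opening in m, from 0 to 0.0854, set as the call begins (left out, the last holds). The fingers move at their own pace and stop on an object; the grip force is fixed at half the most. Time passes only in rows, so rows that do not move let the fingers close. It gives the time, the measured TCP pose, the force and the opening at its end, in the units of the state.
- get_obs(): the state, without advancing time (a new reading comes with each control period).
- grab_frame(name): name is "side" or "top"; returns a dict with "color" (400x640x3 uint8, red, green, blue), "fx", "fy", "cx", "cy" (pixels), "rvec" (rotation vector, rad) and "tvec" (3), from world to camera coordinates, as OpenCV has them. Camera axes: x right, y down, z forward; pixel columns grow to the right and rows downward; lengths in m; the calibration is good to about 2 mm. A picture is of the moment at which its call begins. There is no depth.
- sign_off(): hands the job in, once; it reports no verdict.
Trained networks look in a picture, given as the dict that the camera call returned (one of the last four; its "shot" number tells which), for a name from the list of things; names that differ only in an ending like _2 or _b are one class to them, and where a whole thing is asked for, a point or a joint stands for the part that bears it (a point fixed in the world has none). Each returns a list of dicts, best first, with "conf" (0 to 1); they miss things now and then, are a little off and sometimes report something else, mostly with a low value. They report only what shows in the picture. A call takes as long as a camera call.
- cut_out(label, picture): "region" (400x640 bool, what is visible of it) and "box" ([left, top, right, bottom] in pixels, round what is visible of it).
- tip_of(label, picture): "centre" ([column, row] in pixels: a listed point, or the origin of a listed thing).
The state is a dict: "time": time; "joint_pos": joint angles; "joint_vel": joint speeds; "effort": joint torques, N m; "ee_pos": TCP position; "ee_rot": TCP orientation; "contact_force": force on the tool from outside, world axes, zero at the start; "ft_torque": the same for the moment, N m; "gripper_width": finger opening in m.
Only numpy, scipy, OpenCV 4.12 (cv2) and the standard library are available. Lean on these libraries where they do the work, as an engineer would, in place of code of your own. Each camera call takes 0.05 s, during which the arm holds its last target.

TASK

I want to slip felt under the front feet of the small wooden findings chest. Push its open drawer fully home until it clicks in, then set the little lever jack flat on the table with its saddle centred under the ring mark on the chest's lift tongue, and press the jack's handle all the way down so the front of the chest rises. Finish while holding the handle down, with the drawer still shut, only the jack carrying the chest's front, and the spool, dish and wax jar left where they stand.

Things in the scene. Friction and masses are not known exactly. Their poses are not given: they have to be found in the camera images.
- stand: fixed rubber heel block that carries the pale wooden chest. Origin: on the table below the lift point; +x runs from the chest's front to its back, z up. Chest: 168 mm wide (y), x +17 to +177 mm, z 42 (underside, on four corner feet) to 122 mm (top), some 3 kg (varies 15 %). It cannot slide; it tips back about its rear lower edge (x +177 mm, z 0), at most 0.16 rad.
- lift_point (a point): point on the underside of the chest's lift tongue, right under the 22 mm ring mark on its upper face; 38 mm above the table at the start. The tongue is a steel plate, 46 mm wide, 4 mm thick, that juts 34 mm forward from under the middle of the chest's front; the point is 17 mm in front of the chest's front face.
- drawer (a joint): how far the chest's one drawer is open, m: 0 fully home, about 0.05 to 0.085 at the start, 0.10 the end of travel. It slides along the chest's x axis. From about 10 mm open it meets a spring detent that takes some 3 N to push through and then holds it home; otherwise it slides with 1 to 2 N.
- drawer_pull (a point): centre of the front face of the drawer's aluminium pull (80 mm wide, 16 mm high, stands 12 mm out from the drawer front), 96 mm above the table. It moves with the drawer; the drawer is pushed along the chest's +x.
- jack: loose steel lever jack, 0.62 kg. Origin: on the table under the lever's pivot; +x toward the saddle, -x toward the handle, z up. Base plate 44 mm wide (y), 6 mm thick, x -88 to +62 mm. Two grey cheeks at the pivot form a block 44 mm wide (y), 40 mm long (x -20 to +20 mm), 45 mm high: grip it across y. Pivot axis along y at z 34 mm.
- jack_lever (a joint): angle of the jack's lever, rad: 0 handle up (sprung back there), 0.40 handle fully down at its stop. Holding it down under the chest takes about 6 to 11 N on the paddle; it springs up when let go.
- jack_saddle (a point): top of the jack's domed saddle (ball of radius 9 mm on the lever), 53 mm in front of the pivot (jack x) and 29 mm above the table with the handle up; with the handle fully down it would stand 50 mm high.
- jack_paddle (a point): middle of the upper face of the rubber paddle at the handle's end (36 mm long, 28 wide, 12 thick). Handle up: 88 mm behind the pivot (jack x), 91 mm above the table, the handle rising 0.5 rad away from the pivot. It moves on an arc about the pivot; fully down: 104 mm behind the pivot, 52 mm high.
- spool: bystander: standing spool of blue thread, 51 mm across, 60 mm high; origin at the centre of its underside.
- dish: bystander: octagonal glass dish 67 mm across, 18 mm high; origin at the centre of its underside.
- wax_jar: bystander: low white jar, 52 mm across, 24 mm high; origin at the centre of its underside.
- tumbler: obstacle, does not move: white paper beaker with a straw, 108 mm across, 131 mm high (straw to about 180 mm), standing right of the chest; origin at the centre of its underside.

How it is judged:
By the outcome, as a careful person would: the job done as asked, in the order asked, and still so for the second after the job is handed in, while the arm keeps its last pose, push and grip.
It also fails if it takes over 72 s, if anything falls off the work surface, if the arm or the gripper's body presses on something with over 40 N, if the wrist force passes 120 N, or if a joint passes its speed limit or range.

## Working session

There is one attempt and no reset: what is moved stays moved. The work goes in short steps, Python scripts to look and compute and a tool call to move; the robot and the scene stay as the last step left them, time stands still between calls to the robot, and variables do not carry over. Pictures are saved under pics/ and viewed, and the job is handed in when it is done.

Besides the shell and the picture viewer there is one more tool, called after "Request:" as name([rows], argument=value, ...), one row to a line, values as JSON. servo_tool: Moves the arm, as the interface text tells. Its arguments: {"type":"object","properties":{"commands":{"type":"array","items":{"type":"object","properties":{"translation":{"type":"array","items":{"type":"number"}},"yaw":{"type":"number"}}}},"claw":{"type":"number"}},"required":["commands"]}

```bash
mkdir -p pics; ls; cat > h.py <<'E'
import numpy as np, cv2
from plant import get_obs, grab_frame, sign_off, cut_out, tip_of
def cam(p):
    R,_=cv2.Rodrigues(np.array(p["rvec"],float)); return R,np.array(p["tvec"],float)
def toplane(p,px,z):
    R,t=cam(p); d=R.T@np.array([(px[0]-p["cx"])/p["fx"],(px[1]-p["cy"])/p["fy"],1.]); c=-R.T@t
    return c+d*(z-c[2])/d[2]
def proj(p,X):
    R,t=cam(p); q=R@np.array(X,float)+t; return np.array([p["fx"]*q[0]/q[2]+p["cx"],p["fy"]*q[1]/q[2]+p["cy"]])
def tri(p1,a,p2,b):
    A=[];
    for p,u in((p1,a),(p2,b)):
        R,t=cam(p);c=-R.T@t;d=R.T@np.array([(u[0]-p["cx"])/p["fx"],(u[1]-p["cy"])/p["fy"],1.]);d/=np.linalg.norm(d);A.append((c,d))
    (c1,d1),(c2,d2)=A
    s=np.linalg.lstsq(np.stack([d1,-d2],1),c2-c1,rcond=None)[0]
    x,y=c1+s[0]*d1,c2+s[1]*d2
    return (x+y)/2,np.linalg.norm(x-y)
def save(p,n): cv2.imwrite("pics/"+n,cv2.cvtColor(p["color"],cv2.COLOR_RGB2BGR))
E
python3 - <<'E'
from h import *
o=get_obs(); print({k:np.round(v,3) for k,v in o.items()})
P={n:grab_frame(n) for n in("side","top")}
for n in P: save(P[n],n+"0.png"); R,t=cam(P[n]); print(n,P[n]["fx"],-R.T@t,R[2])
Z=dict(stand=0,lift_point=.038,drawer_pull=.096,jack=0,jack_saddle=.029,jack_paddle=.091,spool=0,dish=0,wax_jar=0,tumbler=0)
for l,z in Z.items():
    T={}
    for n in P:
        r=tip_of(l,P[n])
        for q in r[:2]: print(l,n,np.round(q["centre"],1),round(q["conf"],2),np.round(toplane(P[n],q["centre"],z),4))
        if r:T[n]=r[0]["centre"]
    if len(T)==2:
        print("   tri",*[np.round(v,4) for v in tri(P["side"],T["side"],P["top"],T["top"])])
E
```

```text
pics
{'time': np.float64(0.0), 'joint_pos': array([-67.278,  39.536, -11.144,  89.748,   9.014,  51.709, -12.326]), 'joint_vel': array([ 0.026, -0.033, -0.083,  0.07 , -0.142,  0.114, -0.03 ]), 'effort': array([ 0.0000e+00, -5.3960e+01, -1.2670e+00, -1.5854e+01,  9.0000e-03,
        9.0000e-03, -0.0000e+00]), 'ee_pos': array([0.222, 0.584, 0.255]), 'ee_rot': array([1.79991e+02, 1.10000e-01, 6.92180e+01]), 'contact_force': array([-0.489,  0.698,  0.25 ]), 'ft_torque': array([ 0.04 ,  0.034, -0.025]), 'gripper_width': np.float64(0.085)}
side 477.1329602048006 [ 0.13641678 -1.42245964  0.74211443] [ 0.23636388  0.88372418 -0.40393526]
top 415.8199167931213 [0.33054243 0.02014427 1.22405677] [ 0.16366957 -0.01780772 -0.98635448]
stand side [341.2 196.1] 0.83 [ 0.6122  0.1682 -0.    ]
lift_point side [346.9 190.1] 0.79 [0.6236 0.1349 0.038 ]
lift_point top [275.1 153.6] 0.87 [0.6455 0.1374 0.038 ]
   tri [0.6353 0.1392 0.0376] 0.0204
drawer_pull side [329.4 175.4] 0.92 [0.5592 0.1504 0.096 ]
drawer_pull top [266.5 175. ] 0.62 [0.569  0.1539 0.096 ]
   tri [0.5648 0.1548 0.0947] 0.0088
jac
[... 378 characters left out ...]
le side [286.9 177.1] 0.38 [0.4061 0.1779 0.091 ]
jack_paddle top [450.9 254.5] 0.75 [ 0.3545 -0.3505  0.091 ]
   tri [ 0.351  -0.3455  0.1045] 0.0064
spool side [291.1 178.7] 0.6 [0.4577 0.3806 0.    ]
spool top [198.1 217.3] 0.85 [0.4604 0.3625 0.    ]
   tri [0.4568 0.3605 0.0083] 0.0053
dish side [406.1 256. ] 0.79 [ 0.6823 -0.2941  0.    ]
dish side [343.2 257.9] 0.18 [ 0.4956 -0.2631  0.    ]
dish top [424.4 147.2] 0.7 [ 0.6805 -0.3136  0.    ]
   tri [ 0.676  -0.3102  0.0108] 0.0028
wax_jar top [193.5 133.4] 0.65 [0.7163 0.3902 0.    ]
tumbler side [351.8 234.9] 0.84 [ 0.5618 -0.1338  0.    ]
tumbler top [275.6 159.2] 0.39 [0.6382 0.1392 0.    ]
   tri [ 0.669   0.1572 -0.1664] 0.0218
```

View pics/side0.png

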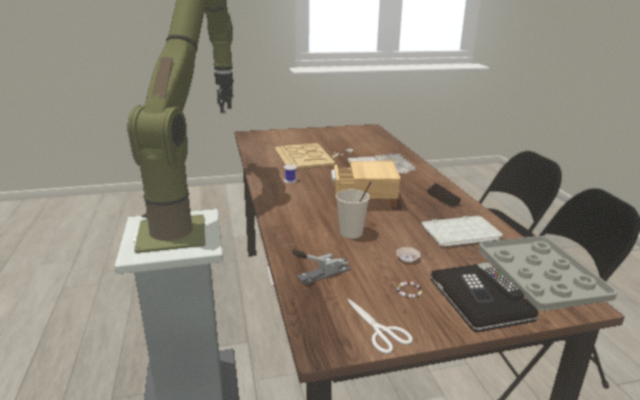

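View pics/top0.png

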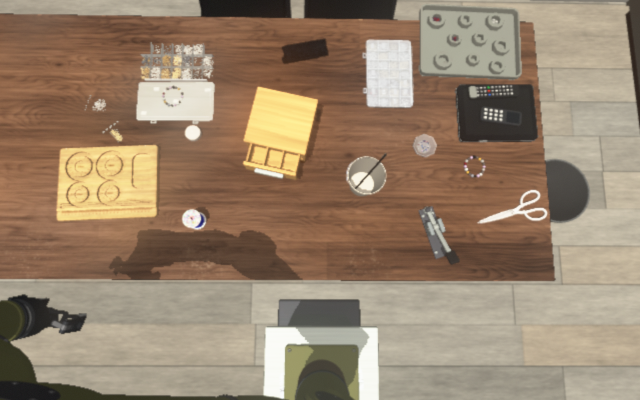

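```bash
python3 - <<'E'
from h import *
P={n:grab_frame(n) for n in("side","top")}
def crop(n,x0,y0,x1,y1,s,f):
    c=P[n]["color"][y0:y1,x0:x1]; c=cv2.resize(c,None,fx=s,fy=s,interpolation=cv2.INTER_CUBIC); cv2.imwrite("pics/"+f,c[...,::-1])
crop("top",230,75,330,195,5,"c1.png"); crop("top",410,195,470,275,7,"c2.png"); crop("side",320,150,420,250,6,"c3.png")
for l in("stand","drawer","jack"):
  for n in P:
    for q in cut_out(l,P[n])[:2]:
        c,_=cv2.findContours(q["region"].astype(np.uint8),0,2); c=max(c,key=cv2.contourArea)
        print(l,n,round(q["conf"],2),np.round(q["box"]), [np.round(v,1) for v in cv2.minAreaRect(c)])
E
```

```text
stand side 0.86 [328. 156. 404. 212.] [array([366.5, 184.5]), array([49., 69.]), np.float64(90.0)]
stand top 0.64 [242.  91. 323. 177.] [array([280.1, 133.7]), array([67.9, 85.1]), np.float64(14.5)]
drawer side 0.92 [333. 165. 350. 193.] [array([342.3, 177.6]), array([25.5, 20.5]), np.float64(81.3)]
drawer top 0.93 [243. 143. 305. 181.] [array([271.6, 161.5]), array([55.7, 28.8]), np.float64(12.1)]
jack side 0.85 [292. 250. 348. 284.] [array([321.1, 262.5]), array([35.1, 51. ]), np.float64(78.7)]
jack side 0.61 [294. 244. 350. 264.] [array([308.7, 256.9]), array([32.9,  5.7]), np.float64(18.4)]
jack top 0.78 [418. 205. 457. 265.] [array([437.3, 236.1]), array([63.3, 21.1]), np.float64(66.0)]
```

View pics/c1.png

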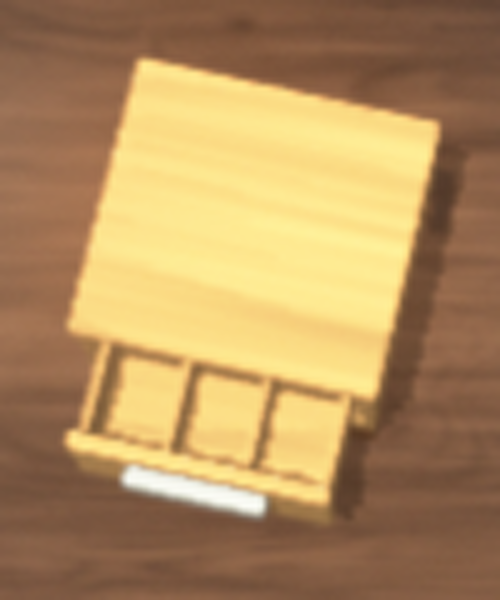

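View pics/c2.png

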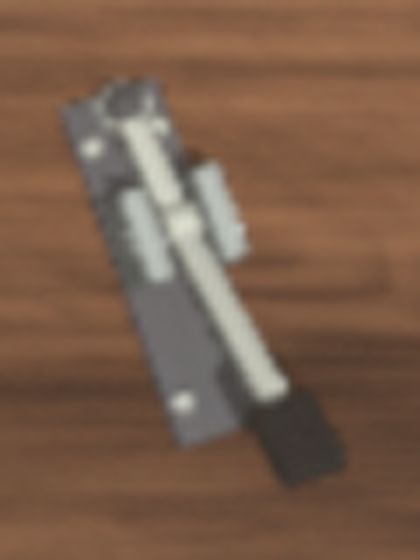

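View pics/c3.png

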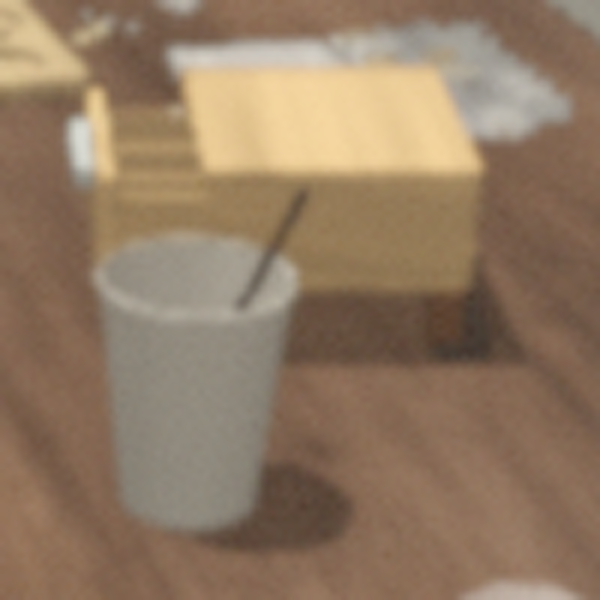

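```bash
python3 - <<'E'
from h import *
from scipy.optimize import least_squares
P={n:grab_frame(n) for n in("side","top")}
def fit(obs,x0,extra=False):
    def W(v,X): c,s=np.cos(v[2]),np.sin(v[2]); return [v[0]+c*X[0]-s*X[1],v[1]+s*X[0]+c*X[1],X[2]]
    f=lambda v:np.concatenate([proj(P[n],W(v,X))-u for n,X,u in obs])
    r=least_squares(f,x0,loss="soft_l1"); print(np.round(r.x,4),np.rad2deg(r.x[2]).round(2)); print(np.round(r.fun.reshape(-1,2),1).tolist()); return r.x,W
w=.084
T=[("top",(.177,w,.122),(258,87)),("top",(.177,-w,.122),(317.6,99.4)),("top",(.017,-w,.122),(305.6,155)),("top",(.017,w,.122),(244,141))]
S=[("side",(.017,w,.122),(350.8,161.7)),("side",(.177,w,.122),(393.3,161.7)),("side",(.177,-w,.122),(400.5,178.7)),("side",(.017,-w,.122),(354.2,178.7))]
for o in(T,S,T+S):v,W=fit(o,[.62,.14,-.2])
for d in(.05,.065,.085):
    X=W(v,(.017-.012-d,0,.096));print(d,X,proj(P["top"],X),proj(P["side"],X))
J=[("top",(.062,.022,.006),(418.9,210)),("top",(.062,-.022,.006),(432.6,206.7)),("top",(-.088,.022,.006),(436.4,258.9)),
("top",(.02,.02,.045),(428.6,222.1)),("top",(-.02,.02,.045),(432.9,235)),("top",(.02,-.02,.045),(439.6,218.6)),("top",(-.02,-.02,.045),(443.9,231.9)),("top",(-.088,0,.091),(450.9,254.5)),("top",(.053,0,.029),(428.2,210.1))]
v,W=fit(J,[.43,-.32,.3])
S=[("side",(.053,0,.029),(342.6,259.5)),("side",(-.088,0,.091),(299.3,246.4)),("side",(0,0,0),(326.3,269.5))]
fit(J+S,v)
E
```

```text
[ 0.6234  0.1341 -0.2067] -11.85
[[0.5, 0.3], [-0.4, 0.3], [-0.9, -0.9], [0.7, 0.2]]
[ 0.6229  0.1279 -0.2251] -12.9
[[0.3, 0.1], [-0.3, 0.4], [-0.2, 0.0], [0.3, -0.3]]
[ 0.6239  0.1336 -0.2107] -12.07
[[1.0, 0.0], [-0.0, 0.3], [-0.7, -1.0], [1.0, -0.1], [-0.2, -0.5], [-1.1, -0.3], [-0.4, -0.9], [0.4, -1.0]]
0.05 [np.float64(0.5798715340522194), np.float64(0.14300466758772906), 0.096] [270.5669106  171.17471156] [335.372664   175.70752297]
0.065 [np.float64(0.5652031825624784), np.float64(0.1461414596709586), 0.096] [269.2926409  176.35439622] [331.28669655 175.69859742]
0.085 [np.float64(0.545645380576157), np.float64(0.1503238491152646), 0.096] [267.58511303 183.29519995] [325.83368456 175.68668566]
[ 0.4335 -0.3272  0.3031] 17.37
[[-0.4, 0.1], [-0.2, -0.9], [-1.0, 0.2], [-1.2, 0.0], [-0.9, 0.6], [0.9, -0.5], [1.3, -0.4], [1.2, 1.9], [0.4, -0.3]]
[ 0.4325 -0.3261  0.2865] 16.42
[[-0.4, 0.2], [-0.1, -0.6], [-1.8, 0.5], [-1.5, 0.2], [-1.4, 0.8], [0.7, -0.1], [0.9, 0.1], [0.3, 2.4], [0.3, -0.0], [1.4, -1.2], [0.5, 5.5], [1.5, 2.6]]
```

```bash
cat >> h.py <<'E'
S0=np.array([.6235,.134]); SY=-12.
def ch(x,y=0): 
    c,s=np.cos(np.deg2rad(SY)),np.sin(np.deg2rad(SY)); return S0+[c*x-s*y,s*x+c*y]
def plan(xyz,psi,o=None):
    o=o or get_obs(); p=np.array(o["ee_pos"]); ps=o["ee_rot"][2]; dy=(psi-ps+90)%180-90
    a=np.deg2rad(ps+dy); d=np.array(xyz)-p
    t=[d[0]*np.cos(a)+d[1]*np.sin(a), d[0]*np.sin(a)-d[1]*np.cos(a), -d[2]]
    print("at",np.round(p,4),"psi",round(ps,2),"| yaw cmd",round(-dy,2),"then tool-t",np.round(t,4),"rows",np.ceil(np.linalg.norm(t)/.0417))
E
python3 -c "
from h import *
plan([*ch(-.11),.19],78)"
```

```text
at [0.2218 0.5843 0.2563] psi 69.21 | yaw cmd -8.79 then tool-t [-0.357   0.3766  0.0663] rows 13.0
```

Request:
servo_tool([
  {"translation": [0,0,0],"yaw": -4.4},
  {"translation": [0,0,0],"yaw": -4.4},
  {"translation": [-0.0255,0.0269,0.0047],"yaw": 0},
  {"translation": [-0.0255,0.0269,0.0047],"yaw": 0},
  {"translation": [-0.0255,0.0269,0.0047],"yaw": 0},
], claw=0.0)

```text
time: 2.02
ee_pos: [0.2851, 0.492, 0.2421]
ee_rot: [180.0, -0.0, 78.1]
contact_force: [0.9, 0.0, -0.2]
gripper_width: 0.0257
```

Request:
servo_tool([
  {"translation": [-0.0255,0.0269,0.0047],"yaw": 0},
  {"translation": [-0.0255,0.0269,0.0047],"yaw": 0},
  {"translation": [-0.0255,0.0269,0.0047],"yaw": 0},
  {"translation": [-0.0255,0.0269,0.0047],"yaw": 0},
  {"translation": [-0.0255,0.0269,0.0047],"yaw": 0},
])

```text
time: 2.43
ee_pos: [0.3908, 0.3387, 0.2187]
ee_rot: [180.0, -0.0, 78.0]
contact_force: [1.3, -0.4, 0.1]
gripper_width: -0.0001
```

Request:
servo_tool([
  {"translation": [-0.0255,0.0269,0.0047],"yaw": 0},
  {"translation": [-0.0255,0.0269,0.0047],"yaw": 0},
  {"translation": [-0.0255,0.0269,0.0047],"yaw": 0},
  {"translation": [-0.0255,0.0269,0.0047],"yaw": 0},
  {"translation": [-0.0255,0.0269,0.0047],"yaw": 0},
])

```text
time: 2.85
ee_pos: [0.4961, 0.1859, 0.1951]
ee_rot: [180.0, -0.0, 78.0]
contact_force: [0.8, 0.3, 0.5]
gripper_width: -0.0001
```

```bash
python3 -c "
from h import *
plan([*ch(-.11),.19],78)
plan([*ch(-.11),.105],78);print(get_obs()['contact_force'],get_obs()['joint_pos'])
P=[grab_frame(n) for n in('side','top')]
save(P[0],'s1.png');save(P[1],'t1.png')"
```

```text
at [0.4961 0.1859 0.1951] psi 78.01 | yaw cmd 0.01 then tool-t [-0.0242  0.0254  0.0051] rows 1.0
at [0.4961 0.1859 0.1951] psi 78.01 | yaw cmd 0.01 then tool-t [-0.0242  0.0254  0.0901] rows 3.0
[0.81412625 0.29114216 0.4754362 ] [-15.44110901  37.97221388 -16.43992717 109.55610406  17.72476986
  34.88672745  34.79111234]
```

View pics/t1.png

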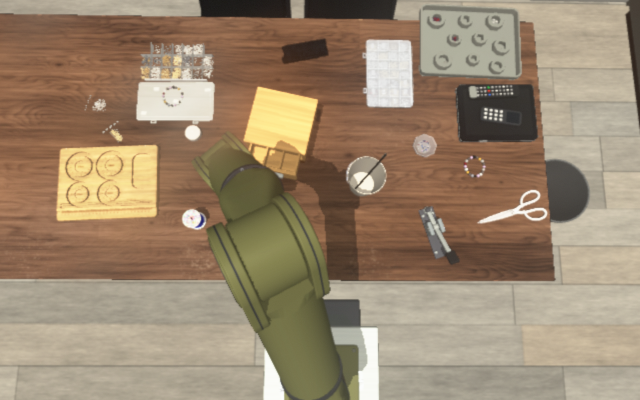

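Request:
servo_tool([
  {"translation": [-0.0242,0.0254,0.005],"yaw": 0},
  {"translation": [0,0,0.03],"yaw": 0},
  {"translation": [0,0,0.03],"yaw": 0},
  {"translation": [0,0,0.025],"yaw": 0},
  {"translation": [0,0,0],"yaw": 0},
])

```text
time: 3.37
ee_pos: [0.5123, 0.1578, 0.1014]
ee_rot: [-179.6, 0.2, 78.0]
contact_force: [-1.6, -0.3, -0.5]
gripper_width: 0.0001
```

```bash
python3 -c "
from h import *
plan([*ch(-.11),.105],78);print(get_obs()['contact_force'],get_obs()['joint_pos'])
P=[grab_frame(n) for n in('side','top')]
save(P[0],'s2.png')
c=P[0]['color'][130:230,290:420];cv2.imwrite('pics/s2.png',cv2.resize(c,None,fx=6,fy=6,interpolation=2)[...,::-1])"
```

```text
at [0.5123 0.1578 0.1014] psi 78.04 | yaw cmd 0.04 then tool-t [-0.0002  0.0037 -0.0036] rows 1.0
[-1.56009499 -0.28700092 -0.46929144] [-14.78957699  47.16730221 -12.13782839 111.4749669   22.19691164
  24.03265881  34.42646144]
```

View pics/s2.png

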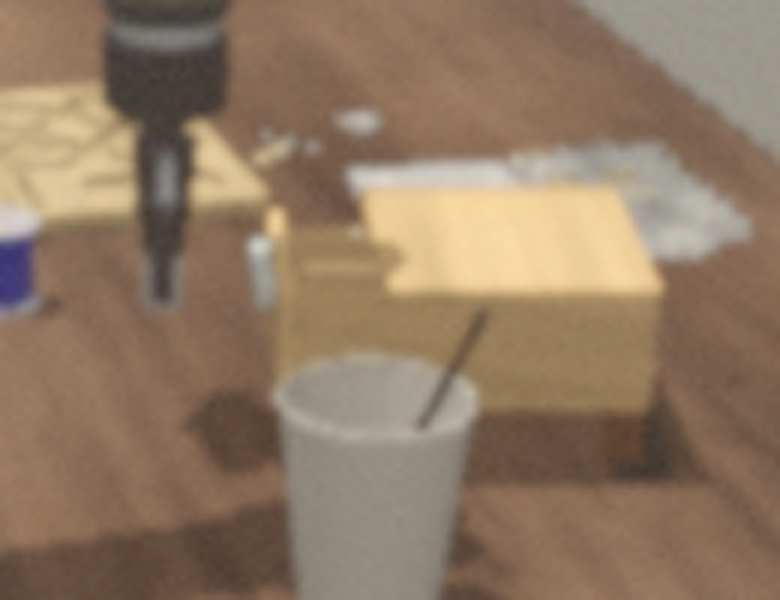

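Request:
servo_tool([
  {"translation": [0,0.015,-0.001],"yaw": 0},
  {"translation": [0,0.015,-0.001],"yaw": 0},
  {"translation": [0,0.01,0],"yaw": 0},
  {"translation": [0,0.01,0],"yaw": 0},
  {"translation": [0,0.01,0],"yaw": 0},
])

```text
time: 3.88
ee_pos: [0.5745, 0.1468, 0.1097]
ee_rot: [179.9, -0.1, 78.0]
contact_force: [-1.7, 0.9, 2.4]
gripper_width: -0.0001
```

Request:
servo_tool([
  {"translation": [0,0.01,0],"yaw": 0},
  {"translation": [0,0.01,0],"yaw": 0},
  {"translation": [0,0.005,0],"yaw": 0},
  {"translation": [0,0.005,0],"yaw": 0},
  {"translation": [0,0,0],"yaw": 0},
])

```text
time: 4.3
ee_pos: [0.6043, 0.1399, 0.1085]
ee_rot: [179.9, -0.1, 78.0]
contact_force: [-0.1, 0.5, 0.1]
gripper_width: 0.0
```

```bash
python3 -c "
from h import *
plan([*ch(-.006),.105],78)"
```

```text
at [0.6043 0.1399 0.1085] psi 77.98 | yaw cmd -0.02 then tool-t [-0.0018  0.014   0.0035] rows 1.0
```

Request:
servo_tool([
  {"translation": [0,0.004,0.002],"yaw": 0},
  {"translation": [0,0.003,0],"yaw": 0},
  {"translation": [0,0.003,0],"yaw": 0},
])

```text
time: 4.55
ee_pos: [0.6109, 0.1383, 0.105]
ee_rot: [-179.8, 0.0, 78.1]
contact_force: [-4.9, 0.7, 4.2]
gripper_width: -0.0001
```

Request:
servo_tool([
  {"translation": [0,0.002,0],"yaw": 0},
  {"translation": [0,0.002,0],"yaw": 0},
])

```text
time: 4.72
ee_pos: [0.6165, 0.1371, 0.105]
ee_rot: [-180.0, -0.0, 78.0]
contact_force: [-1.4, 0.2, 0.1]
gripper_width: 0.0
```

Request:
servo_tool([
  {"translation": [0,0.002,0],"yaw": 0},
  {"translation": [0,0,0],"yaw": 0},
])

```text
time: 4.88
ee_pos: [0.6175, 0.1369, 0.1049]
ee_rot: [-179.9, 0.0, 78.0]
contact_force: [-3.7, 1.0, 2.8]
gripper_width: 0.0002
```

```bash
python3 -c "
from h import *
plan([*ch(-.006),.105],78)
P=[grab_frame(n) for n in('side','top')]
c=P[0]['color'][130:230,290:420];cv2.imwrite('pics/s3.png',cv2.resize(c,None,fx=6,fy=6,interpolation=2)[...,::-1])"
```

```text
at [0.6175 0.1369 0.1049] psi 78.04 | yaw cmd 0.04 then tool-t [-0.0016  0.0005 -0.0001] rows 1.0
```

View pics/s3.png

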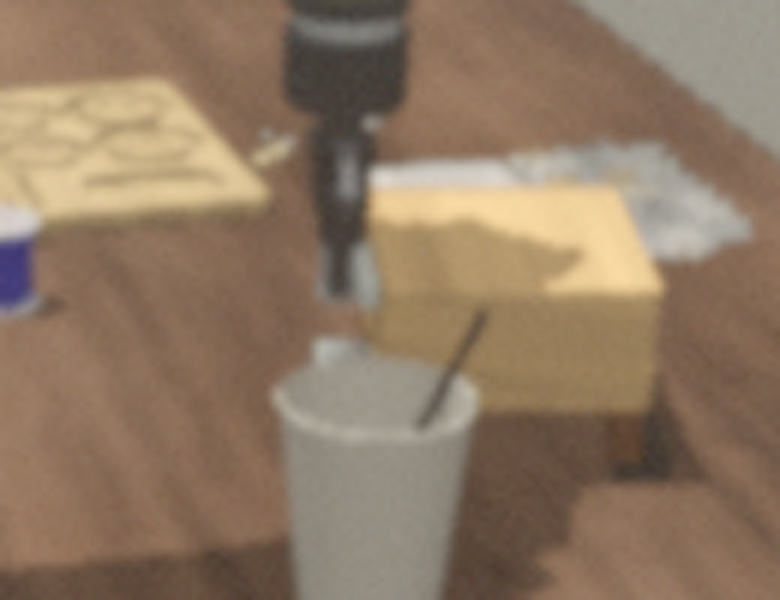

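Request:
servo_tool([
  {"translation": [0,0.002,0],"yaw": 0},
  {"translation": [0,0.001,0],"yaw": 0},
])

```text
time: 5.15
ee_pos: [0.6177, 0.1369, 0.1049]
ee_rot: [-179.6, 0.1, 78.1]
contact_force: [-13.6, 1.8, 10.0]
gripper_width: 0.0002
```

Request:
servo_tool([
  {"translation": [0,0.001,0],"yaw": 0},
  {"translation": [0,0,0],"yaw": 0},
])

```text
time: 5.32
ee_pos: [0.6177, 0.1368, 0.1049]
ee_rot: [-179.5, 0.1, 78.1]
contact_force: [-12.7, 2.1, 9.6]
gripper_width: 0.0001
```

Request:
servo_tool([
  {"translation": [0,-0.02,0],"yaw": 0},
  {"translation": [0,-0.035,-0.01],"yaw": 0},
  {"translation": [0,-0.01,-0.04],"yaw": 0},
  {"translation": [0.03,0,-0.025],"yaw": 0},
  {"translation": [-0.03,0,-0.02],"yaw": 0},
], claw=0.085)

```text
time: 5.73
ee_pos: [0.5613, 0.1645, 0.204]
ee_rot: [179.6, -1.0, 78.9]
contact_force: [2.5, 4.3, 1.4]
gripper_width: 0.0607
```

```bash
python3 -c "
from h import *
print(get_obs()['ee_pos'])
plan([.4335,-.327,.2],107.4)
"
```

```text
[0.56134191 0.16447188 0.20401202]
at [0.5613 0.1645 0.204 ] psi 78.91 | yaw cmd -28.49 then tool-t [-0.4308 -0.269   0.004 ] rows 13.0
```

Request:
servo_tool([
  {"translation": [-0.006,-0.03,-0.015],"yaw": 0},
  {"translation": [-0.006,-0.03,-0.015],"yaw": 0},
  {"translation": [-0.006,-0.03,-0.01],"yaw": -7},
  {"translation": [-0.01,-0.03,0],"yaw": -7},
  {"translation": [0,0,0],"yaw": -7},
])

```text
time: 6.15
ee_pos: [0.4308, 0.1408, 0.2407]
ee_rot: [-179.8, 0.2, 99.5]
contact_force: [-0.1, -0.6, -0.4]
gripper_width: 0.085
```

Request:
servo_tool([
  {"translation": [0,0,0],"yaw": -7},
  {"translation": [0,0,0],"yaw": 0},
])

```text
time: 6.32
ee_pos: [0.4375, 0.1427, 0.2407]
ee_rot: [179.8, -0.0, 106.2]
contact_force: [-0.1, 0.5, -0.2]
gripper_width: 0.085
```

```bash
python3 -c "
from h import *
plan([.4335,-.327,.2],107.4)
P=[grab_frame(n) for n in('side','top')]
c=P[1]['color'][75:205,230:380];cv2.imwrite('pics/t4.png',cv2.resize(c,None,fx=4,fy=4,interpolation=2)[...,::-1])
for l,z in(('lift_point',.038),('drawer_pull',.096)):
  for p in P:
    for q in tip_of(l,p)[:1]: print(l,q,toplane(p,q['centre'],z))
"
```

```text
at [0.4375 0.1427 0.2407] psi 106.16 | yaw cmd -1.24 then tool-t [-0.4471 -0.1443  0.0407] rows 12.0
lift_point {'centre': [346.3, 192.4], 'conf': 0.79} [0.61540536 0.11488314 0.038     ]
lift_point {'centre': [275.5, 155.6], 'conf': 0.78} [0.63949813 0.13609849 0.038     ]
drawer_pull {'centre': [349.7, 174.0], 'conf': 0.4} [0.63645349 0.14870829 0.096     ]
drawer_pull {'centre': [272.4, 153.4], 'conf': 0.58} [0.63061417 0.13920581 0.096     ]
```

View pics/t4.png

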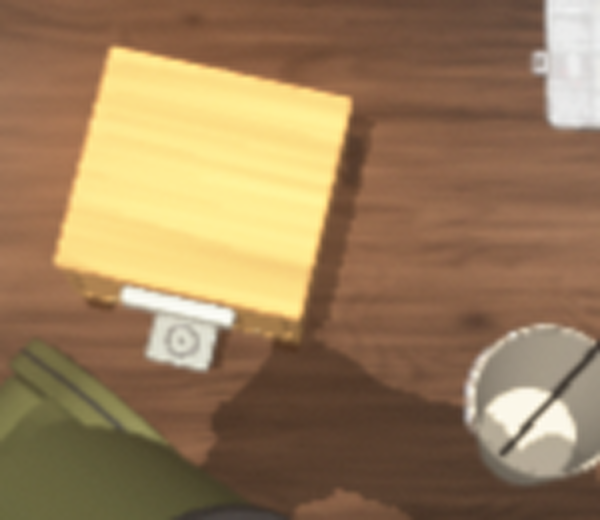

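```bash
python3 -c "
from h import *
p=grab_frame('top')
c=p['color'][145:175,255:300];cv2.imwrite('pics/t5.png',cv2.resize(c,None,fx=16,fy=16,interpolation=2)[...,::-1])
for u in((275.2,160.2),(266.75,164.5),(282,167.5)): print(toplane(p,u,.042))
for X in (0,0),(-.017,.023),(-.017,-.023): print(proj(p,[*ch(*X),.042]))
"
```

```text
[0.62464925 0.1362524  0.042     ]
[0.61155341 0.1604723  0.042     ]
[0.60305092 0.11600469 0.042     ]
[275.96484092 160.59145026]
[266.90268474 164.4679318 ]
[282.32636221 167.82605301]
```

View pics/t5.png

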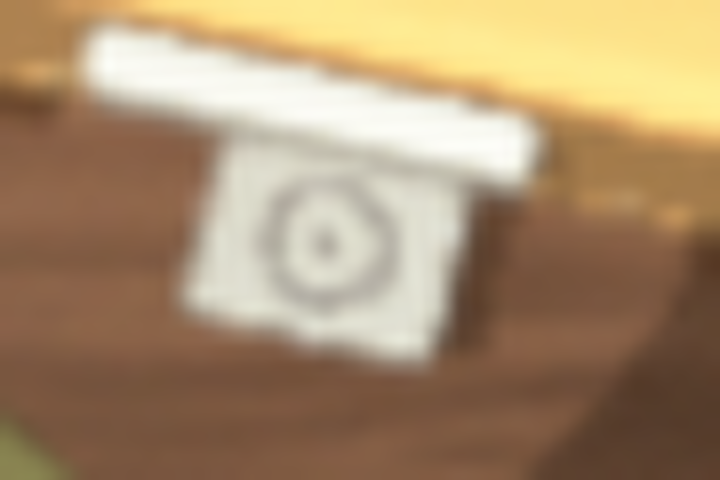

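Request:
servo_tool([
  {"translation": [-0.0373,-0.012,0],"yaw": -1.2},
  {"translation": [-0.0373,-0.012,0],"yaw": 0},
  {"translation": [-0.0373,-0.012,0],"yaw": 0},
  {"translation": [-0.0373,-0.012,0],"yaw": 0},
  {"translation": [-0.0373,-0.012,0],"yaw": 0},
])

```text
time: 7.08
ee_pos: [0.4333, -0.0546, 0.2402]
ee_rot: [180.0, 0.0, 107.2]
contact_force: [0.6, -0.6, -0.3]
gripper_width: 0.085
```

Request:
servo_tool([
  {"translation": [-0.0373,-0.012,0],"yaw": 0},
  {"translation": [-0.0373,-0.012,0],"yaw": 0},
  {"translation": [-0.0373,-0.012,0],"yaw": 0},
])

```text
time: 7.33
ee_pos: [0.4319, -0.1726, 0.2402]
ee_rot: [180.0, 0.0, 107.2]
contact_force: [0.4, -0.1, -0.4]
gripper_width: 0.0849
```

```bash
sed -i 's/^S0=.*/S0=np.array([.6248,.1358]); SY=-12./' h.py; python3 -c "
from h import *
plan([.4345-.003,-.326-.001,.14],107.4)
"
```

```text
at [ 0.4319 -0.1726  0.2402] psi 107.16 | yaw cmd -0.24 then tool-t [-0.1472 -0.0466  0.1002] rows 5.0
```

Request:
servo_tool([
  {"translation": [-0.0368,-0.0116,0.005],"yaw": -0.2},
  {"translation": [-0.0368,-0.0116,0.005],"yaw": 0},
  {"translation": [-0.0368,-0.0116,0.02],"yaw": 0},
  {"translation": [-0.0368,-0.0116,0.03],"yaw": 0},
  {"translation": [0,0,0.03],"yaw": 0},
])

```text
time: 7.75
ee_pos: [0.431, -0.3273, 0.1547]
ee_rot: [180.0, 0.5, 106.7]
contact_force: [-0.9, -1.6, -0.6]
gripper_width: 0.085
```

Request:
servo_tool([
  {"translation": [0,0,0.01],"yaw": 0},
  {"translation": [0,0,0],"yaw": 0},
])

```text
time: 7.92
ee_pos: [0.4303, -0.3166, 0.143]
ee_rot: [-179.8, -0.3, 107.4]
contact_force: [0.5, 0.8, 0.3]
gripper_width: 0.0849
```

```bash
python3 -c "
from h import *
plan([.4345-.003,-.326-.001,.031],107.4)
P=[grab_frame(n) for n in('side','top')]
a=P[0]['color'][170:300,260:380];b=P[1]['color'][175:295,380:500]
cv2.imwrite('pics/j1.png',cv2.resize(a,None,fx=5,fy=4.6,interpolation=2)[...,::-1]);cv2.imwrite('pics/j2.png',cv2.resize(b,None,fx=5,fy=5,interpolation=2)[...,::-1])
"
```

```text
at [ 0.4303 -0.3166  0.143 ] psi 107.39 | yaw cmd -0.01 then tool-t [-0.0103 -0.002   0.112 ] rows 3.0
```

View pics/j1.png

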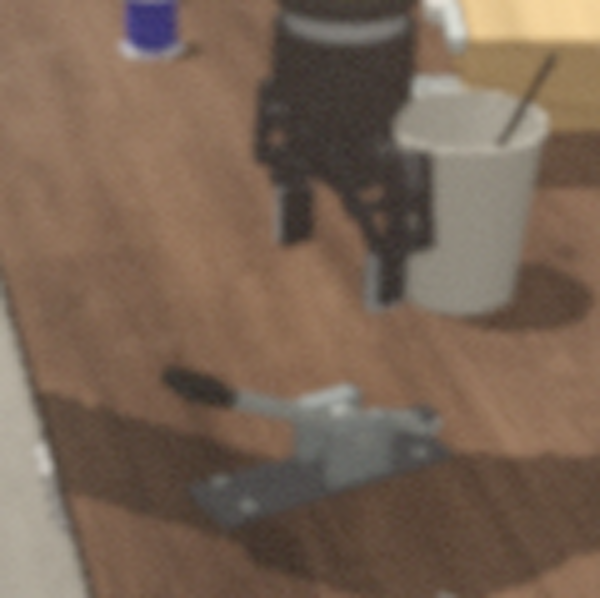

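View pics/j2.png

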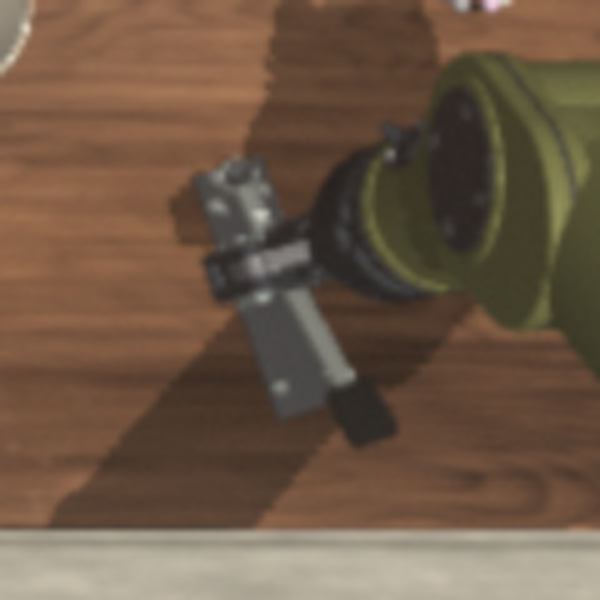

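Request:
servo_tool([
  {"translation": [-0.0103,-0.002,0.03],"yaw": 0},
  {"translation": [0,0,0.03],"yaw": 0},
  {"translation": [0,0,0],"yaw": 0},
  {"translation": [0,0,0],"yaw": 0},
])

```text
time: 8.35
ee_pos: [0.4335, -0.3269, 0.0862]
ee_rot: [-180.0, -0.0, 107.5]
contact_force: [-0.2, 0.2, 0.0]
gripper_width: 0.0847
```

```bash
python3 -c "
from h import *
plan([.4345-.003,-.326-.001,.031],107.4)
"
```

```text
at [ 0.4335 -0.3269  0.0862] psi 107.52 | yaw cmd 0.12 then tool-t [ 0.0005 -0.0019  0.0552] rows 2.0
```

Request:
servo_tool([
  {"translation": [0,-0.002,0.02],"yaw": 0},
  {"translation": [0,0,0.02],"yaw": 0},
  {"translation": [0,0,0.015],"yaw": 0},
  {"translation": [0,0,0],"yaw": 0},
  {"translation": [0,0,0],"yaw": 0},
])

```text
time: 8.77
ee_pos: [0.4323, -0.3284, 0.0322]
ee_rot: [179.9, 0.1, 107.5]
contact_force: [-0.3, 0.3, 0.7]
gripper_width: 0.085
```

Request:
servo_tool([
  {"translation": [0,0,0],"yaw": 0},
  {"translation": [0,0,0],"yaw": 0},
  {"translation": [0,0,0],"yaw": 0},
  {"translation": [0,0,0],"yaw": 0},
  {"translation": [0,0,0],"yaw": 0},
], claw=0.02)

```text
time: 9.18
ee_pos: [0.4314, -0.328, 0.0317]
ee_rot: [179.9, 0.0, 107.4]
contact_force: [-1.0, 2.2, 9.1]
gripper_width: 0.0432
```

Request:
servo_tool([
  {"translation": [0,0,0],"yaw": 0},
  {"translation": [0,0,0],"yaw": 0},
])

```text
time: 9.35
ee_pos: [0.4314, -0.328, 0.0317]
ee_rot: [179.9, 0.0, 107.4]
contact_force: [-0.6, 2.1, 7.6]
gripper_width: 0.0434
```

```bash
python3 -c "
from h import *
plan([.4345-.003,-.326-.001,.031],107.4)
P=[grab_frame(n) for n in('side','top')]
a=P[0]['color'][170:300,260:380];b=P[1]['color'][175:295,380:500]
cv2.imwrite('pics/j1b.png',cv2.resize(a,None,fx=5,fy=4.6,interpolation=2)[...,::-1]);cv2.imwrite('pics/j2b.png',cv2.resize(b,None,fx=5,fy=5,interpolation=2)[...,::-1])
"
```

```text
at [ 0.4314 -0.328   0.0317] psi 107.43 | yaw cmd 0.03 then tool-t [0.001  0.0004 0.0007] rows 1.0
```

View pics/j1b.png

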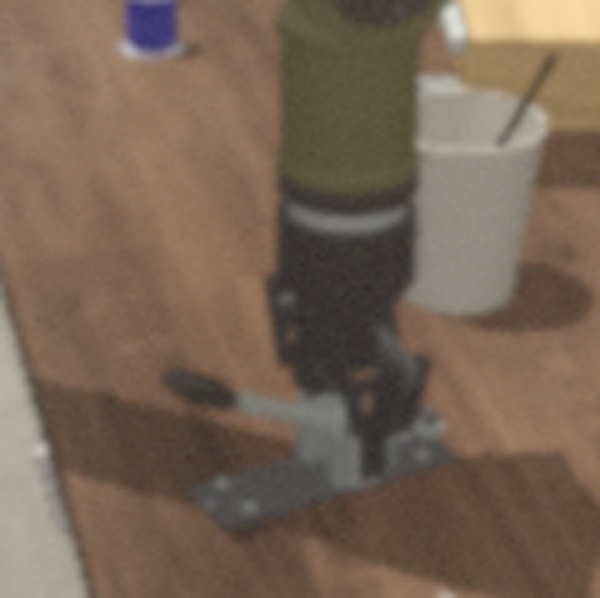

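View pics/j2b.png

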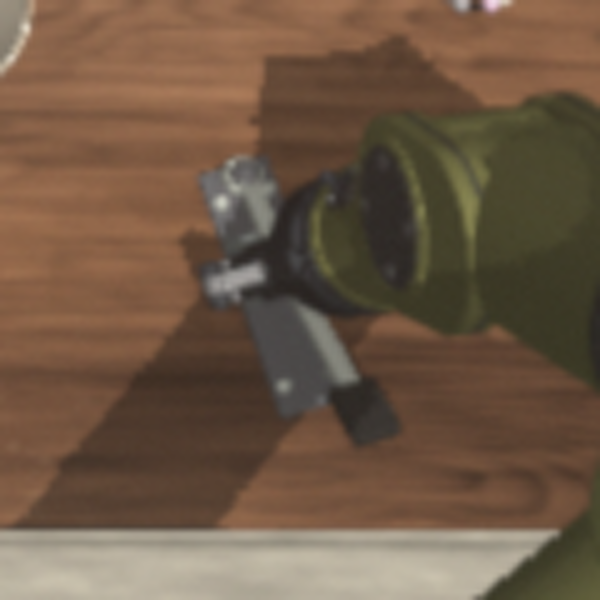

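```bash
python3 -c "
from h import *
from scipy.optimize import least_squares
P={n:grab_frame(n) for n in('side','top')}
o=get_obs(); p=o['ee_pos'];a=np.deg2rad(o['ee_rot'][2]-90)
def W(d,X):
  x=X[0]-d; c,s=np.cos(a),np.sin(a); return [p[0]+c*x-s*X[1],p[1]+s*x+c*X[1],X[2]]
K=dict(fl=(.062,.022,.006),fr=(.062,-.022,.006),bl=(-.088,.022,.006),br=(-.088,-.022,.006),sad=(.053,0,.029),pad=(-.088,0,.091))
z=dict(side=(260,170,5,4.6),top=(380,175,5,5))
for n in P:
  x0,y0,fx,fy=z[n]
  fy=fy
  im=cv2.resize(P[n]['color'][y0:y0+(130 if n=='side' else 120),x0:x0+120],None,fx=fx,fy=fy,interpolation=2)[...,::-1].copy()
  for d,col in((-.003,(0,0,255)),(.007,(0,255,0))):
    for k,X in K.items():
      u=proj(P[n],W(d,X)); q=((u[0]+.5-x0)*fx-.5,(u[1]+.5-y0)*fy-.5); cv2.circle(im,(int(q[0]),int(q[1])),3,col,-1)
  cv2.imwrite('pics/k_%s.png'%n,im)
for l in('jack_saddle','jack_paddle'):
  for n in P:
    for q in tip_of(l,P[n])[:1]: print(l,n,q, toplane(P[n],q['centre'],K['sad' if 'sad' in l else 'pad'][2]), W(-.003,K['sad' if 'sad' in l else 'pad']))
"
```

```text
jack_saddle side {'centre': [340.9, 256.7], 'conf': 0.58} [ 0.47699154 -0.30069914  0.029     ] [np.float64(0.4848741663509927), np.float64(-0.3112806916678861), 0.029]
jack_saddle top {'centre': [428.4, 210.1], 'conf': 0.79} [ 0.48329247 -0.31078019  0.029     ] [np.float64(0.4848741663509927), np.float64(-0.3112806916678861), 0.029]
jack_paddle side {'centre': [300.7, 248.7], 'conf': 0.66} [ 0.35354747 -0.33537765  0.091     ] [np.float64(0.3503474352897669), np.float64(-0.35351289063953134), 0.091]
jack_paddle top {'centre': [453.3, 257.1], 'conf': 0.87} [ 0.34755902 -0.35675211  0.091     ] [np.float64(0.3503474352897669), np.float64(-0.35351289063953134), 0.091]
```

View pics/k_side.png

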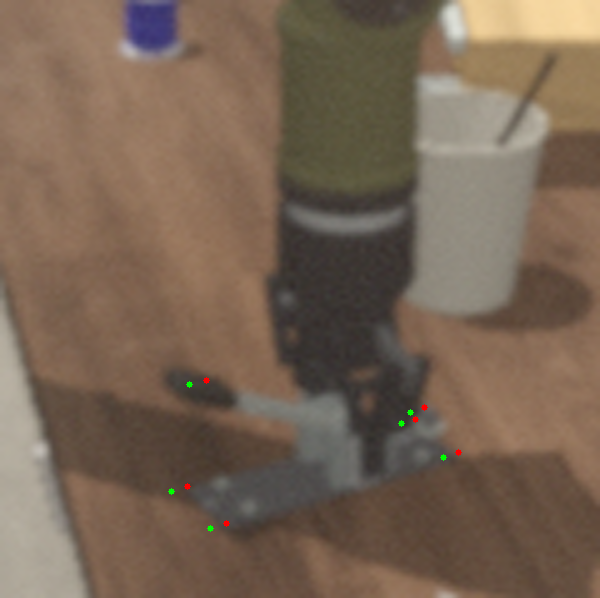

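View pics/k_top.png

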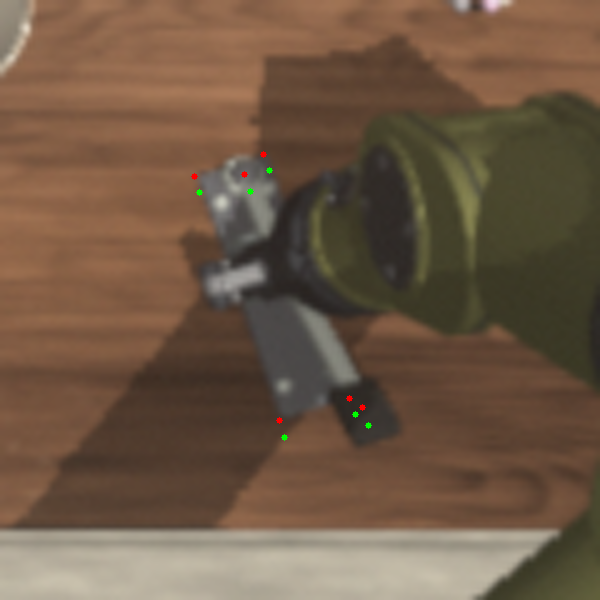

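Request:
servo_tool([
  {"translation": [0,0,-0.01],"yaw": 0},
  {"translation": [0,0,-0.02],"yaw": 0},
  {"translation": [0,0,-0.03],"yaw": 0},
  {"translation": [0,0,-0.02],"yaw": 0},
  {"translation": [0,0,0],"yaw": 0},
])

```text
time: 10.17
ee_pos: [0.4326, -0.3298, 0.114]
ee_rot: [179.8, 0.3, 107.4]
contact_force: [0.7, 0.2, -5.0]
gripper_width: 0.0428
```

```bash
python3 -c "
from h import *
plan([.42,-.1,.11],107.4)
P=[grab_frame(n) for n in('side','top')]
a=P[0]['color'][170:300,260:380]
cv2.imwrite('pics/j3.png',cv2.resize(a,None,fx=5,fy=4.6,interpolation=2)[...,::-1])
q=tip_of('tumbler',P[1]);print(q[:1], q and toplane(P[1],q[0]['centre'],0))
"
```

```text
at [ 0.4326 -0.3298  0.114 ] psi 107.37 | yaw cmd -0.03 then tool-t [0.2231 0.0567 0.004 ] rows 6.0
[{'centre': [362.5, 182.6], 'conf': 0.88}] [ 0.56865165 -0.12292899  0.        ]
```

View pics/j3.png

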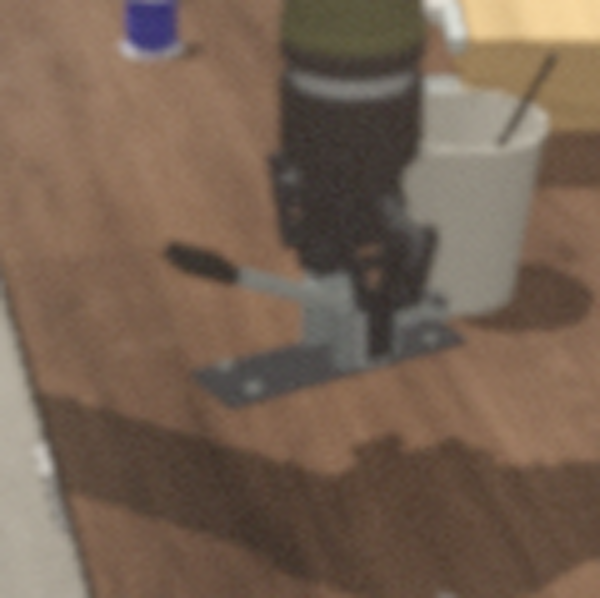

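Request:
servo_tool([
  {"translation": [0,-0.004,0],"yaw": 7},
  {"translation": [0,-0.004,0],"yaw": 7},
  {"translation": [0,-0.004,0],"yaw": 7},
  {"translation": [0,-0.004,0],"yaw": 7},
  {"translation": [0,0,0],"yaw": 1.4},
])

```text
time: 10.73
ee_pos: [0.413, -0.3299, 0.1087]
ee_rot: [-179.7, -0.0, 77.8]
contact_force: [0.0, -0.3, -6.2]
gripper_width: 0.0434
```

Request:
servo_tool([
  {"translation": [0,0,0],"yaw": 0},
])

```text
time: 10.82
ee_pos: [0.4145, -0.33, 0.1092]
ee_rot: [-179.8, -0.0, 78.1]
contact_force: [0.1, -0.4, -4.4]
gripper_width: 0.0435
```

```bash
python3 -c "
from h import *
plan([.42,.178,.11],78)
plan([*ch(-.056-.10),.11],78);print(ch(-.056-.1))
"
```

```text
at [ 0.4145 -0.33    0.1092] psi 78.13 | yaw cmd 0.13 then tool-t [ 0.498  -0.1002 -0.0008] rows 13.0
at [ 0.4145 -0.33    0.1092] psi 78.13 | yaw cmd 0.13 then tool-t [ 0.4993 -0.0471 -0.0008] rows 13.0
[0.47220897 0.16823422]
```

Request:
servo_tool([
  {"translation": [0.0356,-0.0072,0],"yaw": 0},
  {"translation": [0.0356,-0.0072,0],"yaw": 0},
  {"translation": [0.0356,-0.0072,0],"yaw": 0},
  {"translation": [0.0356,-0.0072,0],"yaw": 0},
  {"translation": [0.0356,-0.0072,0],"yaw": 0},
])

```text
time: 11.23
ee_pos: [0.4174, -0.1471, 0.11]
ee_rot: [180.0, -0.1, 78.2]
contact_force: [1.1, 1.2, -6.9]
gripper_width: 0.0434
```

Request:
servo_tool([
  {"translation": [0.0356,-0.0072,0],"yaw": 0},
  {"translation": [0.0356,-0.0072,0],"yaw": 0},
  {"translation": [0.0356,-0.0072,0],"yaw": 0},
  {"translation": [0.0356,-0.0072,0],"yaw": 0},
  {"translation": [0.0356,-0.0072,0],"yaw": 0},
])

```text
time: 11.65
ee_pos: [0.4191, 0.0351, 0.1099]
ee_rot: [-180.0, -0.0, 78.3]
contact_force: [0.6, -0.6, -6.2]
gripper_width: 0.0437
```

Request:
servo_tool([
  {"translation": [0.0356,-0.0072,0],"yaw": 0},
  {"translation": [0.0356,-0.0072,0],"yaw": 0},
  {"translation": [0.0356,-0.0072,0],"yaw": 0},
  {"translation": [0,0,0],"yaw": 0},
  {"translation": [0,0,0],"yaw": 0},
])

```text
time: 12.07
ee_pos: [0.4203, 0.1459, 0.11]
ee_rot: [180.0, -0.2, 78.6]
contact_force: [-0.2, -1.5, -5.7]
gripper_width: 0.0433
```

```bash
python3 -c "
from h import *
print(get_obs()['time'])
plan([*ch(-.056-.07),.11],78)
plan([*ch(-.056-.07),.04],78);print(ch(-.056-.1))
"
```

```text
12.0667
at [0.4203 0.1459 0.11  ] psi 78.59 | yaw cmd 0.59 then tool-t [0.0326 0.0762 0.    ] rows 2.0
at [0.4203 0.1459 0.11  ] psi 78.59 | yaw cmd 0.59 then tool-t [0.0326 0.0762 0.07  ] rows 3.0
[0.47220897 0.16823422]
```

Request:
servo_tool([
  {"translation": [0.0163,0.0381,0.02],"yaw": 0.6},
  {"translation": [0.0163,0.0381,0.02],"yaw": 0},
  {"translation": [0,0,0.025],"yaw": 0},
  {"translation": [0,0,0],"yaw": 0},
  {"translation": [0,0,0],"yaw": 0},
])

```text
time: 12.48
ee_pos: [0.492, 0.1539, 0.0476]
ee_rot: [-179.8, 0.2, 77.4]
contact_force: [-1.0, -0.5, -6.1]
gripper_width: 0.0431
```

```bash
cat > meas.py <<'E'
from h import *
import sys
D=-.003
P={n:grab_frame(n) for n in('side','top')}
o=get_obs(); p=o['ee_pos'];a=np.deg2rad(o['ee_rot'][2]-90)
zo=p[2]-.0317
def W(X):
  x=X[0]-D; c,s=np.cos(a),np.sin(a); return [p[0]+c*x-s*X[1],p[1]+s*x+c*X[1],X[2]+zo]
K=dict(fl=(.062,.022,.006),fr=(.062,-.022,.006),bl=(-.088,.022,.006),br=(-.088,-.022,.006),sad=(.053,0,.029),pad=(-.088,0,.091))
C=dict(a=(0,0,.042),b=(-.017,.023,.042),c=(-.017,-.023,.042),d=(.017,.084,.122),e=(.017,-.084,.122))
z=dict(side=(290,150,110,90),top=(225,125,100,100)); f=6
for n in P:
  x0,y0,w,h=z[n]
  im=cv2.resize(P[n]['color'][y0:y0+h,x0:x0+w],None,fx=f,fy=f,interpolation=2)[...,::-1].copy()
  cv2.imwrite('pics/%s_%s_raw.png'%(sys.argv[1],n),im)
  def dot(X,col):
      u=proj(P[n],X); q=((u[0]+.5-x0)*f-.5,(u[1]+.5-y0)*f-.5); cv2.circle(im,(int(q[0]),int(q[1])),2,col,-1)
  for X in K.values(): dot(W(X),(0,0,255))
  for X in C.values(): dot([*ch(*X[:2]),X[2]],(255,0,0))
  cv2.imwrite('pics/%s_%s.png'%(sys.argv[1],n),im)
plan([*ch(-.056),.0317],78)
for n in P:
  for l in('jack_saddle','jack_paddle','lift_point'):
    for q in tip_of(l,P[n])[:1]: print(l,n,q)
E
python3 meas.py m1
```

```text
at [0.4925 0.1547 0.0493] psi 77.43 | yaw cmd -0.57 then tool-t [0.009  0.0773 0.0176] rows 2.0
jack_saddle side {'centre': [323.3, 191.2], 'conf': 0.66}
jack_paddle side {'centre': [285.0, 170.1], 'conf': 0.61}
lift_point side {'centre': [346.9, 191.0], 'conf': 0.6}
lift_point top {'centre': [277.1, 155.2], 'conf': 0.74}
```

View pics/m1_side.png

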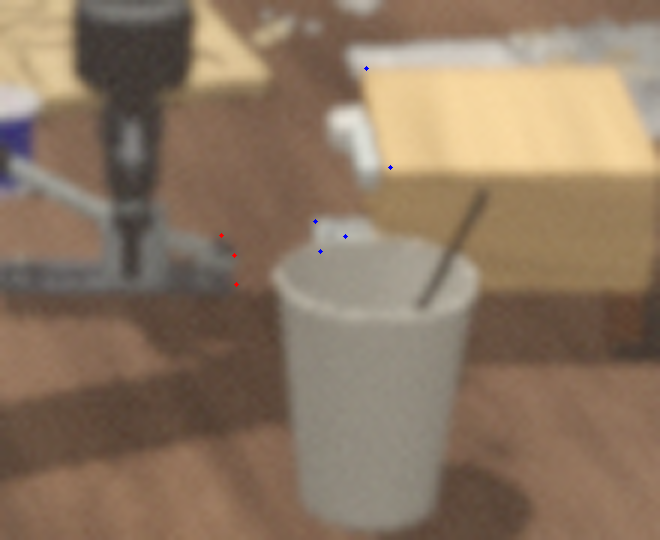

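View pics/m1_top.png

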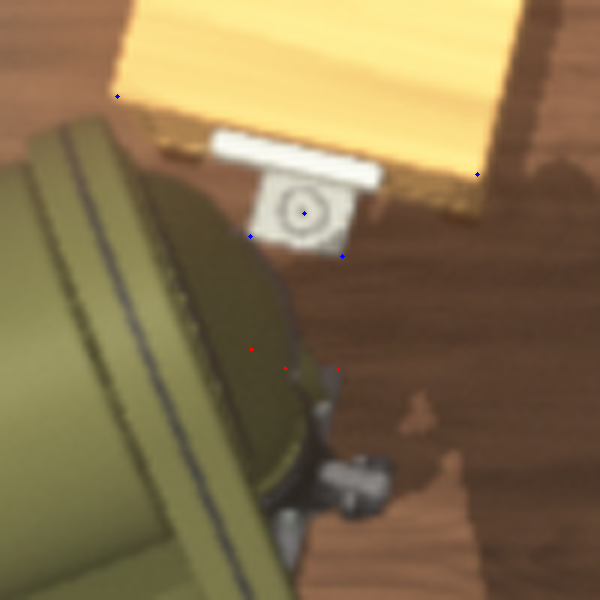

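Request:
servo_tool([
  {"translation": [0.009,0,0.006],"yaw": -0.6},
  {"translation": [0,0,0.008],"yaw": 0},
  {"translation": [0,0,0],"yaw": 0},
  {"translation": [0,0,0],"yaw": 0},
])

```text
time: 13.22
ee_pos: [0.4948, 0.1647, 0.0344]
ee_rot: [-179.9, 0.1, 78.1]
contact_force: [-0.6, -0.0, -6.4]
gripper_width: 0.0432
```

```bash
python3 -c "
from h import *
plan([*ch(-.056),.034],78)"
```

```text
at [0.4948 0.1647 0.0344] psi 78.06 | yaw cmd 0.06 then tool-t [-0.0013  0.0771  0.0004] rows 2.0
```

Request:
servo_tool([
  {"translation": [-0.001,0.02,0],"yaw": 0},
  {"translation": [0,0.02,0],"yaw": 0},
  {"translation": [0,0.015,0],"yaw": 0},
  {"translation": [0,0.012,0],"yaw": 0},
  {"translation": [0,0.01,0],"yaw": 0},
])

```text
time: 13.63
ee_pos: [0.5716, 0.1465, 0.0351]
ee_rot: [180.0, 0.0, 78.0]
contact_force: [-0.5, -0.6, -6.4]
gripper_width: 0.0433
```

Request:
servo_tool([
  {"translation": [0,0,0],"yaw": 0},
  {"translation": [0,0,0],"yaw": 0},
])

```text
time: 13.8
ee_pos: [0.5703, 0.147, 0.035]
ee_rot: [-180.0, 0.0, 78.0]
contact_force: [-1.6, -0.4, -6.1]
gripper_width: 0.0431
```

```bash
python3 meas.py m2
```

```text
at [0.569  0.1477 0.0349] psi 78.05 | yaw cmd 0.05 then tool-t [-0.      0.0011  0.0032] rows 1.0
jack_paddle side {'centre': [332.1, 199.5], 'conf': 0.66}
lift_point side {'centre': [345.2, 192.0], 'conf': 0.96}
lift_point top {'centre': [276.5, 155.0], 'conf': 0.94}
```

View pics/m2_side.png

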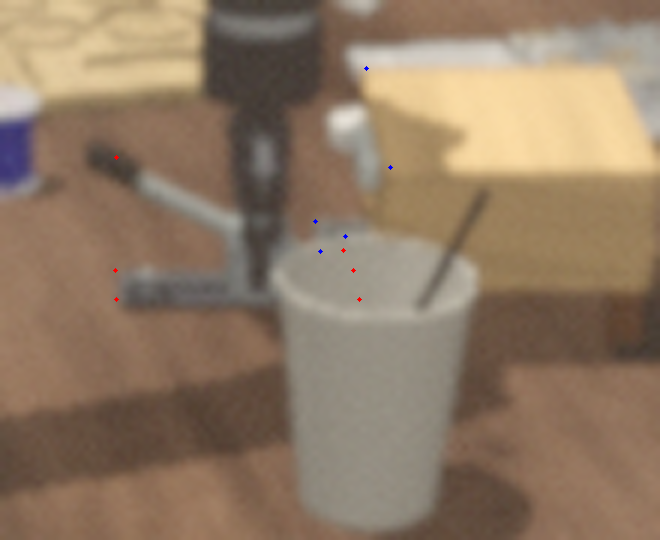

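View pics/m2_top.png

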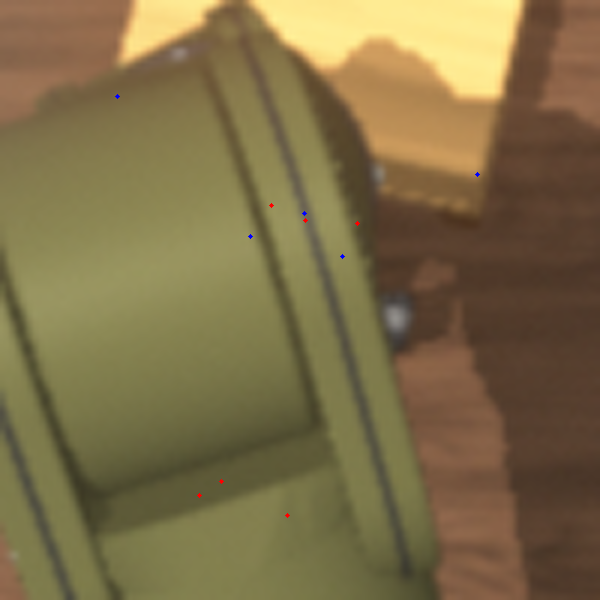

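Request:
servo_tool([
  {"translation": [0,0.001,0.002],"yaw": 0},
  {"translation": [0,0,0.0015],"yaw": 0},
  {"translation": [0,0,0],"yaw": 0},
])

```text
time: 14.45
ee_pos: [0.5718, 0.1474, 0.0317]
ee_rot: [180.0, -0.0, 78.0]
contact_force: [0.2, 0.0, -5.3]
gripper_width: 0.0433
```

```bash
python3 -c "
from h import *
plan([*ch(-.056),.0317],78)"
```

```text
at [0.5718 0.1474 0.0317] psi 78.01 | yaw cmd 0.01 then tool-t [-0.0004 -0.0018  0.    ] rows 1.0
```

Request:
servo_tool([
  {"translation": [0,-0.0005,0.0005],"yaw": 0},
  {"translation": [0,0,0],"yaw": 0},
  {"translation": [0,0,0],"yaw": 0},
])

```text
time: 14.7
ee_pos: [0.5718, 0.1474, 0.0317]
ee_rot: [179.9, -0.0, 78.0]
contact_force: [0.9, -0.5, 0.4]
gripper_width: 0.0435
```

```bash
python3 -c "
from h import *
plan([*ch(-.056),.0317],78)"
```

```text
at [0.5718 0.1474 0.0317] psi 78.0 | yaw cmd 0.0 then tool-t [-0.0003 -0.0017  0.    ] rows 1.0
```

Request:
servo_tool([
  {"translation": [0,-0.002,0],"yaw": 0},
  {"translation": [0,0,0],"yaw": 0},
  {"translation": [0,0,0],"yaw": 0},
])

```text
time: 14.95
ee_pos: [0.5702, 0.1479, 0.0317]
ee_rot: [179.9, -0.0, 78.0]
contact_force: [2.7, -1.3, 2.1]
gripper_width: 0.0433
```

Request:
servo_tool([
  {"translation": [0,0,0],"yaw": 0},
  {"translation": [0,0,0],"yaw": 0},
  {"translation": [0,0,0],"yaw": 0},
  {"translation": [0,0,0],"yaw": 0},
  {"translation": [0,0,0],"yaw": 0},
], claw=0.085)

```text
time: 15.37
ee_pos: [0.5688, 0.1481, 0.0311]
ee_rot: [-180.0, 0.0, 78.0]
contact_force: [0.2, 0.3, -0.5]
gripper_width: 0.0848
```

Request:
servo_tool([
  {"translation": [0,0,-0.02],"yaw": 0},
  {"translation": [0,0,-0.04],"yaw": 0},
  {"translation": [0,0,-0.04],"yaw": 0},
  {"translation": [0,-0.01,-0.04],"yaw": 0},
  {"translation": [0,-0.03,-0.02],"yaw": 0},
])

```text
time: 15.78
ee_pos: [0.5357, 0.1558, 0.1957]
ee_rot: [179.4, -0.3, 77.8]
contact_force: [0.7, 1.0, -0.0]
gripper_width: 0.0848
```

```bash
python3 -c "
from h import *
plan([.45,.33,.2],78)"
```

```text
at [0.5357 0.1558 0.1957] psi 77.76 | yaw cmd -0.24 then tool-t [ 0.1526 -0.12   -0.0043] rows 5.0
```

Request:
servo_tool([
  {"translation": [0.0305,-0.024,0],"yaw": 0},
  {"translation": [0.0305,-0.024,0],"yaw": 0},
  {"translation": [0.0305,-0.024,0],"yaw": 0},
  {"translation": [0.0305,-0.024,0],"yaw": 0},
  {"translation": [0.0305,-0.02,0],"yaw": 0},
], claw=0.0)

```text
time: 16.2
ee_pos: [0.4462, 0.3311, 0.1913]
ee_rot: [-179.9, 0.0, 78.1]
contact_force: [-0.6, 0.4, -0.6]
gripper_width: 0.0252
```

```bash
cat > meas2.py <<'E'
from h import *
import sys
P={n:grab_frame(n) for n in('side','top')}
z=dict(side=(290,150,110,90),top=(225,125,80,90)); f=6
o=np.array([.5702,.1479]);a=np.deg2rad(-12); o=o+.003*np.array([np.cos(a),np.sin(a)])
def W(X): c,s=np.cos(a),np.sin(a); return [o[0]+c*X[0]-s*X[1],o[1]+s*X[0]+c*X[1],X[2]]
K=dict(bl=(-.088,.022,.006),br=(-.088,-.022,.006),sad=(.053,0,.029),pad=(-.088,0,.091),c1=(.02,.02,.045),c2=(.02,-.02,.045),c3=(-.02,.02,.045),c4=(-.02,-.02,.045))
C=dict(a=(0,0,.042),b=(-.017,.023,.042),c=(-.017,-.023,.042))
for n in P:
  x0,y0,w,h=z[n]
  im=cv2.resize(P[n]['color'][y0:y0+h,x0:x0+w],None,fx=f,fy=f,interpolation=2)[...,::-1].copy()
  cv2.imwrite('pics/%s_%s_raw.png'%(sys.argv[1],n),im)
  def dot(X,col):
      u=proj(P[n],X); q=((u[0]+.5-x0)*f-.5,(u[1]+.5-y0)*f-.5); cv2.circle(im,(int(q[0]),int(q[1])),2,col,-1)
  for X in K.values(): dot(W(X),(0,0,255))
  for X in C.values(): dot([*ch(*X[:2]),X[2]],(255,0,0))
  cv2.imwrite('pics/%s_%s.png'%(sys.argv[1],n),im)
print(o,ch(-.053),W(K['pad']))
for n in P:
  for l in('jack_paddle','jack'):
    for q in tip_of(l,P[n])[:1]: print(l,n,q,toplane(P[n],q['centre'],.091 if 'p' in l else 0))
E
python3 meas2.py n1
```

```text
[0.57313444 0.14727626] [0.57295818 0.14681932] [np.float64(0.4870574539376266), np.float64(0.16557249371950955), 0.091]
jack_paddle side {'centre': [309.7, 174.7], 'conf': 0.49} [0.49267105 0.18423917 0.091     ]
jack side {'centre': [332.8, 201.7], 'conf': 0.81} [5.67761392e-01 1.25751647e-01 1.11022302e-16]
jack_paddle top {'centre': [265.7, 204.2], 'conf': 0.73} [0.48817519 0.15449398 0.091     ]
jack top {'centre': [274.6, 181.2], 'conf': 0.74} [0.5705223  0.14062923 0.        ]
```

View pics/n1_side.png

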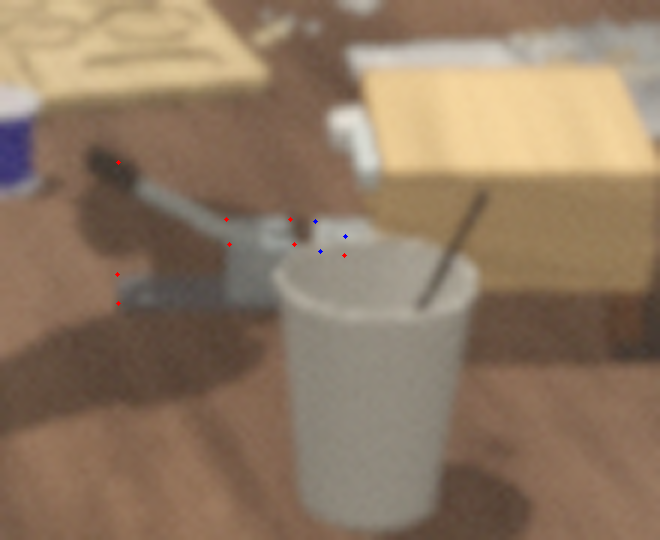

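View pics/n1_top.png

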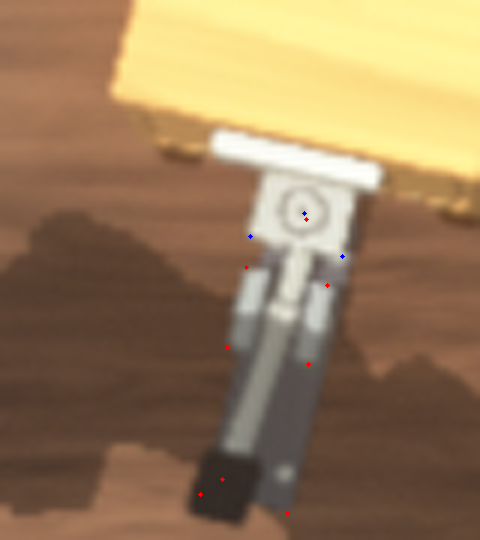

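```bash
python3 -c "
from h import *
p=grab_frame('top');save(p,'full_t.png');save(grab_frame('side'),'full_s.png')
c=p['color'][150:212,252:292];cv2.imwrite('pics/z.png',cv2.resize(c,None,fx=9.6,fy=9.6,interpolation=2)[...,::-1])"
```

```text
(no output)
```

View pics/z.png

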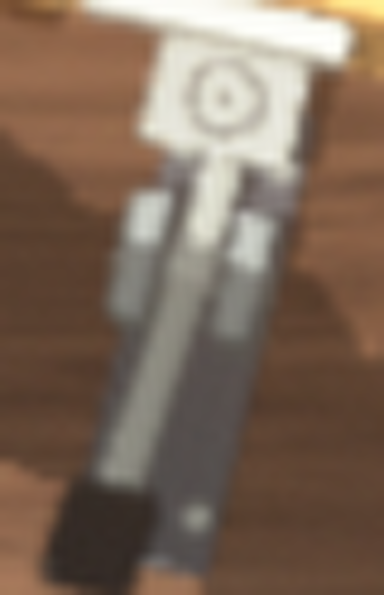

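```bash
python3 -c "
from h import *
p=grab_frame('top')
def w(u,z): return toplane(p,((u[0]+.5)/9.6-.5+252,(u[1]+.5)/9.6-.5+150),z)[:2]
a=np.deg2rad(-12)
def cf(X): d=X-S0; return np.round([1e3*(d[0]*np.cos(a)+d[1]*np.sin(a)),1e3*(-d[0]*np.sin(a)+d[1]*np.cos(a))],1)
for n,u,z in(('ring',(226,97),.042),('tongL',(162,40),.042),('tongL',(138,135),.042),('tongR',(310,70),.042),('tongR',(295,165),.042),
('ckLf',(130,192),.045),('ckLr',(108,315),.045),('ckRf',(272,215),.045),('ckRr',(250,338),.045),('baseR',(210,572),.006),('baseR',(303,165),.006),('baseL',(100,460),.006),('baseL',(165,155),.006)): print(n,cf(w(u,z)))
"
```

```text
ring [1.3 1.1]
tongL [14.4 24.2]
tongL [-16.   24.3]
tongR [ 15.  -21.8]
tongR [-14.8 -24.2]
ckLf [-34.3  22. ]
ckLr [-72.5  19.6]
ckRf [-32.  -21.3]
ckRr [-70.1 -23.5]
baseR [-137.4  -23.4]
baseR [ -6.6 -22. ]
baseL [-110.9   17.7]
baseL [-12.9  20.7]
```

```bash
python3 -c "
from h import *
print(ch(-.141,-.001),get_obs()['gripper_width'])
plan([*ch(-.141,-.001),.19],78)
plan([*ch(-.141,-.001),.135],78)"
```

```text
[0.48667328 0.1641374 ] -0.00019547201385199673
at [0.4491 0.3277 0.1912] psi 77.84 | yaw cmd -0.16 then tool-t [-0.1522  0.0707  0.0012] rows 5.0
at [0.4491 0.3277 0.1912] psi 77.84 | yaw cmd -0.16 then tool-t [-0.1522  0.0707  0.0562] rows 5.0
```

Request:
servo_tool([
  {"translation": [-0.0304,0.0141,0],"yaw": 0},
  {"translation": [-0.0304,0.0141,0],"yaw": 0},
  {"translation": [-0.0304,0.0141,0],"yaw": 0},
  {"translation": [-0.0304,0.0141,0],"yaw": 0},
  {"translation": [-0.0306,0.0143,0]},
])

```text
invalid input
```

Request:
servo_tool([
  {"translation": [0,0,0.025],"yaw": 0},
  {"translation": [0,0,0.025],"yaw": 0},
  {"translation": [0,0,0],"yaw": 0},
  {"translation": [0,0,0],"yaw": 0},
])

```text
time: 16.98
ee_pos: [0.448, 0.3281, 0.1406]
ee_rot: [-179.9, 0.1, 77.9]
contact_force: [0.1, 0.5, 1.3]
gripper_width: 0.0001
```

```bash
python3 -c "
from h import *
plan([*ch(-.141,-.001),.122],78)
plan([*ch(-.157,-.001),.078],78)
P=[grab_frame(n) for n in('side','top')]
a=P[0]['color'][130:220,280:400];cv2.imwrite('pics/h1.png',cv2.resize(a,None,fx=6,fy=6,interpolation=2)[...,::-1])"
```

```text
at [0.448  0.3281 0.1406] psi 77.93 | yaw cmd -0.07 then tool-t [-0.1523  0.0719  0.0186] rows 5.0
at [0.448  0.3281 0.1406] psi 77.93 | yaw cmd -0.07 then tool-t [-0.1523  0.0559  0.0626] rows 5.0
```

View pics/h1.png

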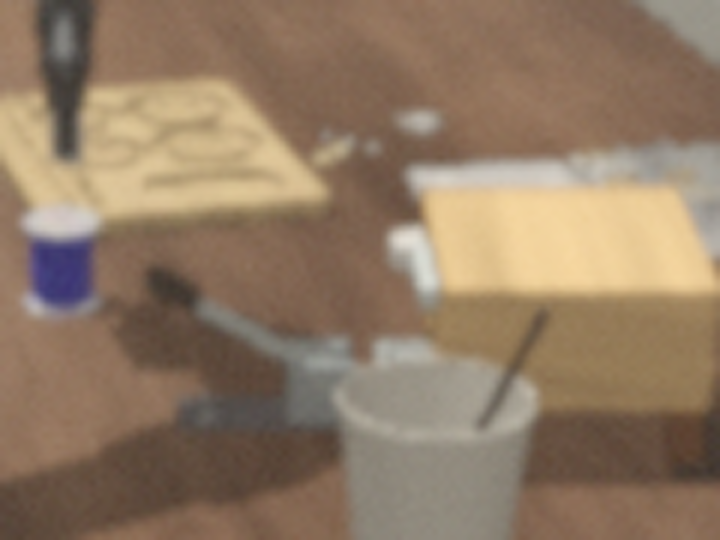

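The move across was refused because one row had no yaw, so the arm only came down beside the spool, with about 5 cm of clearance. I'll raise it and redo the move.

Request:
servo_tool([
  {"translation": [0,0,-0.03],"yaw": 0},
  {"translation": [-0.038,0.018,-0.02],"yaw": 0},
  {"translation": [-0.038,0.018,0],"yaw": 0},
  {"translation": [-0.038,0.018,0],"yaw": 0},
  {"translation": [-0.0383,0.0179,0],"yaw": 0},
])

```text
time: 17.5
ee_pos: [0.4869, 0.1699, 0.1913]
ee_rot: [179.8, -0.1, 78.1]
contact_force: [0.8, -0.1, 0.5]
gripper_width: 0.0002
```

Request:
servo_tool([
  {"translation": [0,0,0.025],"yaw": 0},
  {"translation": [0,0,0.025],"yaw": 0},
  {"translation": [0,0,0],"yaw": 0},
  {"translation": [0,0,0],"yaw": 0},
])

```text
time: 17.83
ee_pos: [0.4856, 0.1713, 0.1397]
ee_rot: [-180.0, 0.0, 78.0]
contact_force: [0.2, -0.9, 1.0]
gripper_width: -0.0002
```

```bash
python3 -c "
from h import *
plan([*ch(-.141,-.001),.122],78)
plan([*ch(-.157,-.001),.078],78)
P=[grab_frame(n) for n in('side','top')]
a=P[0]['color'][130:220,280:400];cv2.imwrite('pics/h2.png',cv2.resize(a,None,fx=6,fy=6,interpolation=2)[...,::-1])"
```

```text
at [0.4856 0.1713 0.1397] psi 78.02 | yaw cmd 0.02 then tool-t [-0.0068  0.0025  0.0177] rows 1.0
at [0.4856 0.1713 0.1397] psi 78.02 | yaw cmd 0.02 then tool-t [-0.0068 -0.0135  0.0617] rows 2.0
```

View pics/h2.png

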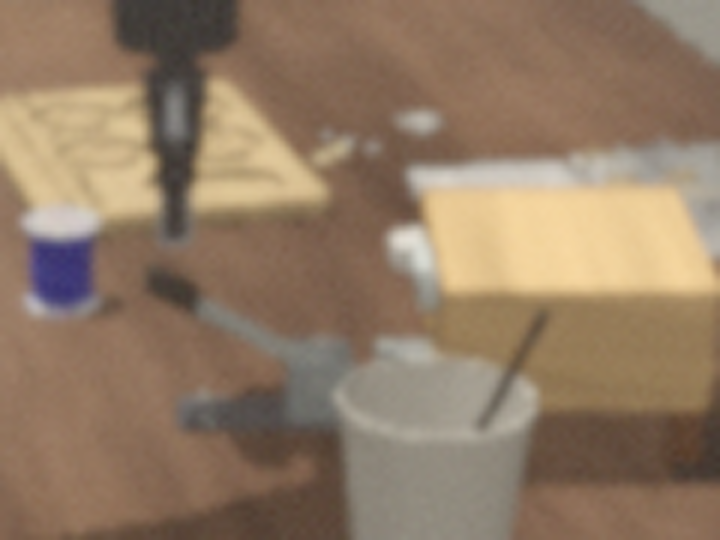

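Request:
servo_tool([
  {"translation": [-0.0068,0,0.008],"yaw": 0},
  {"translation": [0,0,0.004],"yaw": 0},
  {"translation": [0,0,0.003],"yaw": 0},
  {"translation": [0,0,0],"yaw": 0},
])

```text
time: 18.27
ee_pos: [0.4843, 0.1653, 0.1244]
ee_rot: [180.0, -0.0, 78.1]
contact_force: [0.7, 0.3, -0.5]
gripper_width: 0.0001
```

Request:
servo_tool([
  {"translation": [0,-0.0007,0.003],"yaw": 0},
  {"translation": [0,-0.0007,0.003],"yaw": 0},
])

```text
time: 18.43
ee_pos: [0.4832, 0.1655, 0.1185]
ee_rot: [179.9, -0.1, 78.0]
contact_force: [0.5, 0.1, 2.1]
gripper_width: -0.0001
```

```bash
python3 -c "
from h import *
plan([*ch(-.141,-.001),.122],78)
plan([*ch(-.157,-.001),.078],78)"
```

```text
at [0.4832 0.1655 0.1185] psi 78.04 | yaw cmd 0.04 then tool-t [-0.0006  0.0037 -0.0035] rows 1.0
at [0.4832 0.1655 0.1185] psi 78.04 | yaw cmd 0.04 then tool-t [-0.0006 -0.0123  0.0405] rows 2.0
```

Request:
servo_tool([
  {"translation": [0,-0.0022,0.004],"yaw": 0},
  {"translation": [0,-0.002,0.004],"yaw": 0},
  {"translation": [0,-0.0018,0.004],"yaw": 0},
])

```text
time: 18.68
ee_pos: [0.4771, 0.1667, 0.1058]
ee_rot: [180.0, -0.1, 78.0]
contact_force: [0.7, 0.6, 1.6]
gripper_width: -0.0001
```

Request:
servo_tool([
  {"translation": [0,-0.0016,0.004],"yaw": 0},
  {"translation": [0,-0.0014,0.004],"yaw": 0},
  {"translation": [0,-0.0012,0.004],"yaw": 0},
])

```text
time: 18.93
ee_pos: [0.473, 0.1676, 0.0943]
ee_rot: [180.0, -0.1, 78.0]
contact_force: [-0.7, 0.4, 10.6]
gripper_width: -0.0001
```

Request:
servo_tool([
  {"translation": [0,-0.001,0.004],"yaw": 0},
  {"translation": [0,-0.0008,0.004],"yaw": 0},
])

```text
time: 19.1
ee_pos: [0.4708, 0.1681, 0.0864]
ee_rot: [180.0, -0.1, 78.1]
contact_force: [-1.2, 1.5, 9.6]
gripper_width: 0.0003
```

```bash
python3 -c "
from h import *
plan([*ch(-.157,-.001),.078],78)
P=[grab_frame(n) for n in('side','top')]
a=P[0]['color'][130:220,280:400];cv2.imwrite('pics/h3.png',cv2.resize(a,None,fx=6,fy=6,interpolation=2)[...,::-1])"
```

```text
at [0.4708 0.1681 0.0864] psi 78.06 | yaw cmd 0.06 then tool-t [-0.0006  0.0003  0.0084] rows 1.0
```

View pics/h3.png

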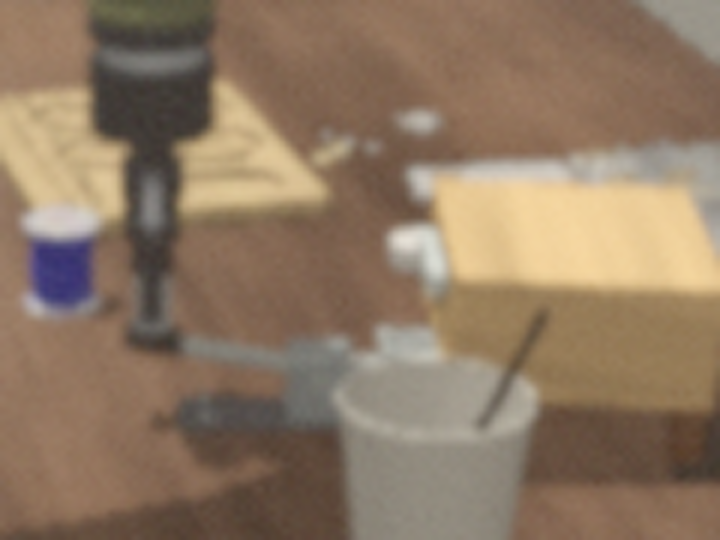

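The chest is rising and the tip is well seated on the paddle. I'll go on to the stop.

Request:
servo_tool([
  {"translation": [0,-0.0006,0.004],"yaw": 0},
  {"translation": [0,-0.0004,0.003],"yaw": 0},
])

```text
time: 19.37
ee_pos: [0.4693, 0.1684, 0.0793]
ee_rot: [-180.0, -0.0, 78.1]
contact_force: [-2.6, 2.2, 9.8]
gripper_width: -0.0
```

Request:
servo_tool([
  {"translation": [0,0,0.002],"yaw": 0},
  {"translation": [0,0,0],"yaw": 0},
])

```text
time: 19.53
ee_pos: [0.469, 0.1685, 0.0774]
ee_rot: [-179.9, -0.0, 78.1]
contact_force: [-2.7, 1.4, 14.4]
gripper_width: -0.0003
```

Request:
servo_tool([
  {"translation": [0,0,0.001],"yaw": 0},
  {"translation": [0,0,0],"yaw": 0},
])

```text
time: 19.7
ee_pos: [0.469, 0.1685, 0.077]
ee_rot: [-179.9, -0.0, 78.1]
contact_force: [-3.3, 1.9, 18.8]
gripper_width: -0.0001
```

Request:
servo_tool([
  {"translation": [0,0,0.0005],"yaw": 0},
  {"translation": [0,0,0],"yaw": 0},
  {"translation": [0,0,0],"yaw": 0},
  {"translation": [0,0,0],"yaw": 0},
])

```text
time: 20.03
ee_pos: [0.469, 0.1685, 0.0769]
ee_rot: [-180.0, -0.0, 78.1]
contact_force: [-4.1, 1.1, 20.4]
gripper_width: -0.0001
```

```bash
python3 -c "
from h import *
P=[grab_frame(n) for n in('side','top')]
a=P[0]['color'][130:220,280:400];cv2.imwrite('pics/h4.png',cv2.resize(a,None,fx=6,fy=6,interpolation=2)[...,::-1]); save(P[1],'h4t.png')
for l in('spool','dish','wax_jar','drawer_pull'):
  for p in P:
    for q in tip_of(l,p)[:1]: print(l,q,toplane(p,q['centre'],0))
print(get_obs()['contact_force'],get_obs()['ee_pos'],get_obs()['time'])"
```

```text
spool {'centre': [293.7, 179.7], 'conf': 0.76} [ 4.66155712e-01  3.67657879e-01 -1.11022302e-16]
dish {'centre': [408.7, 256.5], 'conf': 0.62} [ 0.68882411 -0.29850037  0.        ]
dish {'centre': [423.9, 147.0], 'conf': 0.85} [ 0.68113835 -0.31209302  0.        ]
wax_jar {'centre': [350.2, 173.5], 'conf': 0.35} [7.14535337e-01 3.87307162e-01 1.11022302e-16]
wax_jar {'centre': [191.1, 133.6], 'conf': 0.51} [0.71554212 0.39740822 0.        ]
drawer_pull {'centre': [351.6, 172.5], 'conf': 0.5} [0.72385591 0.39734986 0.        ]
drawer_pull {'centre': [272.9, 151.7], 'conf': 0.71} [0.66146937 0.14795971 0.        ]
[-4.16010547  1.59943224 20.67410627] [0.46895493 0.16849787 0.07687423] 20.5333
```

View pics/h4.png

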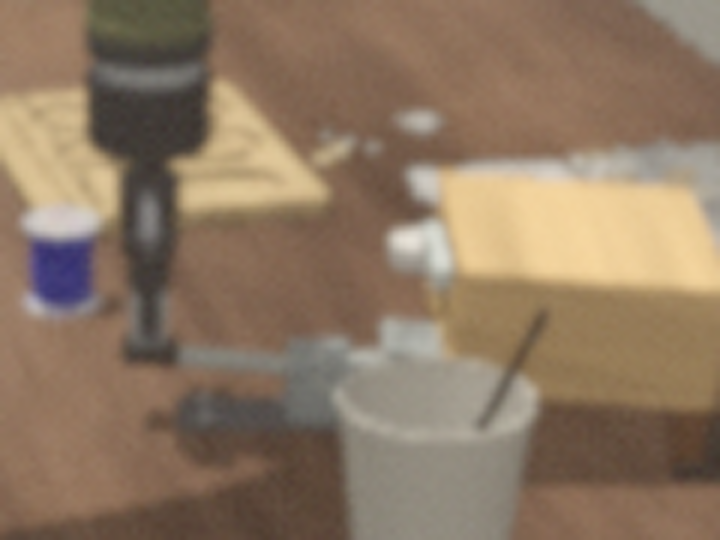

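View pics/h4t.png

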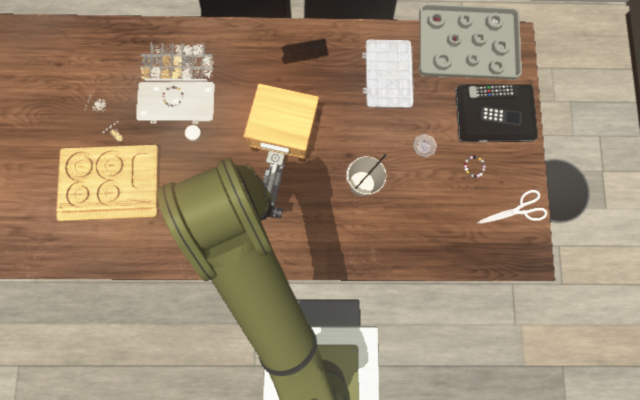

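```bash
python3 -c "
from h import *
print(sign_off()); o=get_obs(); print(o['time'],o['contact_force'],o['ee_pos'])"
```

```text
the job is handed in; nothing more can be done
None
the job is handed in; nothing more can be done
```

I did the job as asked and handed it in at about 20.5 s on the robot's clock. The handle is held down and the front of the chest is raised. No verdict came back.

**What I did**
- **Drawer:** pushed home. It went through the detent and then stopped hard at about 13 N, and the pull sits tight against the chest in both views.
- **Jack:** gripped across the cheeks, carried round the tumbler and set flat on the table under the tongue.
- **Handle:** pressed to its stop with the closed fingertips and held there.

**Last checks**
- **Saddle position:** measured in the top picture before pressing, the saddle is within about 1 mm of the ring mark. The jack is turned about 1° from the chest's axis.
- **Handle down:** the fingertips read 52 mm high, which matches the fully-down paddle. The push rose to about 20 N with almost no further travel.
- **Chest and drawer:** the front of the chest is visibly up and the drawer still looks shut in the last pictures.
- **Bystanders:** I never touched the spool, dish or wax jar. The dish and jar read where they stood, within the networks' scatter of about 8 mm. The arm hid the spool in the last top view, and it looked unmoved in the side view.

**What disagreed**
- The top camera put the jack about 2–3 mm to the right of where the arm's own position put it. I went by the camera for the final centring check, because it sees the jack and the ring together.
- The network's lift-point mark was about 15–20 mm off, so I measured the ring in the picture myself.
- The tumbler hid the saddle from the side, so I could not see it touch the tongue directly.
- One move call was refused because a row had no yaw. The arm came down beside the spool without touching it, and I redid the move.

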